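# Restock the pastry case and lower its cover

## Robot

A 6-joint arm with a two-finger parallel gripper is mounted at the origin on the work surface. World frame = base frame: x ahead of the robot, y to its left, z up, the work surface at z = 0. Lengths are in m, angles in degrees, forces in N, time in s.
With the tool pointing down it reaches from about 0.375 to 0.825 m from the base axis. Payload 5.5 kg.
Tool frame: the origin (TCP) lies at the very end of the fingers, on their centre line; the grasp point (between the pads) lies 19 mm behind it; x points along the fingers, z is the direction in which the jaws open and shut, and the axes are right-handed (so a half turn about x gives the same grasp; the last joint's range is limited). The gripper opens to 85 mm and grips with 20 to 120 N. Pads are 22 mm wide; open, the fingers measure 114 mm over their backs; the gripper's body (76 mm by 85 mm) begins 54 mm behind the grasp point. The pads swing forward as they close: fully open they stand 13 mm farther back than shut.
Start: joints at [-72.594, 17.962, -2.699, 69.339, 0, 90], TCP at [0.179, -0.573, 0.203] pointing down, gripper open.
Joint ranges: [-152.73, 152.73], [-39.44, 99.34], [-58.76, 71.6], [-118.89, 123.64], [-81.53, 83.1], [-180, 180]. Speed limits (degrees/s): [136.94, 136.94, 172.46, 180, 180, 180].

## Interface

Orientations are given as a 3x3 rotation matrix whose columns are the frame's x, y, z axes.
In Python, from station import ctrl gives the robot as it stands. The module is installed in compiled form; this text tells all that it offers.
- The arm moves only by the tool step_arm, never from a script. Its argument "targets" is a list of rows, each an object of numbers: "dx", "dy", "dz": the shift along the tool's x, y, z in mm; "roll": the turn about the tool's x in degrees. A call has 1 to 12 rows; each row is the pose to reach, as a shift and turn from the pose measured when the call began, along the tool's axes at that moment; what a row does not reach only later rows make up. A row lasts 1/8 s, in which the tool goes at most 62.5 mm and 10.7 degrees, less where a joint would pass 70% of its speed; a pose out of reach is approached as far as the arm can. A call with a gripper value outside its range is refused whole. "fingers" is the finger opening in mm, from 0 to 85.4, set as the call begins (left out, the last holds). The fingers move at their own pace and stop on an object; "force" is the grip in N (left out, the last holds). Time passes only in rows, so rows that repeat a pose let the fingers close. It gives the time, the measured TCP pose, the force and the opening at its end, in the units of the state.
- ctrl.read_state(): the state, without advancing time (a new reading comes with each control period).
- ctrl.snapshot(name): name is "scene" or "top" or "wrist"; returns the picture (400x640x3 uint8, blue, green, red); there is no depth.
- ctrl.camera_params(name): a dict with "mtx" (3x3 intrinsics, pixels), "R" (3x3) and "t" (3): a world point X has camera coordinates R X + t. Camera axes: x right, y down, z forward; pixel columns grow to the right and rows downward; lengths in m; the calibration is good to about 2 mm. A picture is of the moment at which its call begins: read the wrist's pose just before it. camera_params takes no time and is no camera call; for the wrist camera it gives the pose at the moment of the call.
- ctrl.hand_in(): hands the job in, once; it reports no verdict.
The state is a dict: "time_s": time; "q": joint angles; "dq": joint speeds; "joint_torque": joint torques, N m; "eef_pos": TCP position; "orientation": TCP orientation; "wrist_force": force on the tool from outside, world axes, zero at the start; "torque": the same for the moment, N m; "width": finger opening in m.
Only numpy, scipy, OpenCV 4.12 (cv2) and the standard library are available. Lean on these libraries where they do the work, as an engineer would, in place of code of your own. Each camera call takes 0.05 s, during which the arm holds its last target. There are 200 camera calls.

## Task

Lay the two loose shortbread bars from the baking sheet crosswise on top of the two bars already lying in the pastry case, side by side with a clear gap, one towards each end of the lower bars, so that the four make a square hash shape two layers high. Then take the case's hinged cover by its bar handle, lower it gently until it lies fully shut (do not let it fall), and let go. Leave the lower bars and everything else where they are.

Things in the scene. Friction and masses are not known exactly. Their poses are not given: they have to be found in the camera images.
- case: Pastry case: open-topped steel tray, 190 (x) x 210 (y) x 70 mm high, walls 5 mm, inner floor 12 mm above its underside. Origin: centre of the underside; its -x side is the front, the cover is hinged along the top of its +x (rear) wall. Fixed; stands upright, left or right of the robot's centre line.
- lid (a joint): Hinged cover of the case, a 190 x 210 x 8 mm steel frame with a clear panel, 0.3 kg. 0 = shut flat on the rim (its stop), grows as it opens, 1.8 = leaning back on its open stop. The hinge holds it by friction above about 1.2 rad; below that it falls shut unless held. It starts open, at 1.5 to 1.7.
- lid_handle (a point): Middle of the cover's handle: round black bar, 12 mm diameter, 140 mm long, parallel to the hinge, 238 mm from the hinge axis in the cover's mid-plane, on two 8 mm arms 65 mm either side of the middle; 42 mm clear between bar and cover edge. Axes turn with the cover: y along the bar, -x away from the hinge. Shut, the bar is in front of the case 74 mm above the table; upright, 312 mm.
- lid_hinge (a point): Point on the hinge axis in the middle of the rear rim, 74 mm above the case's underside. Axes turn with the cover: y along the hinge axis.
- bar_a: Shortbread bar, 120 (x) x 24 (y) x 18 mm (z), 45 g, lying on the baking sheet. Origin: centre of its underside. bar_a and bar_b are alike and may take either place.
- bar_b: The other loose shortbread bar, same as bar_a.
- lower_a: Shortbread bar, 120 (x) x 24 (y) x 18 mm, lying loose on the floor inside the case, nearer the front, long axis (x) about parallel to the hinge. Origin: centre of its underside. lower_b lies on its +y side (towards the hinge), axes about 60 mm apart.
- lower_b: The second shortbread bar lying in the case, same size, parallel to lower_a.
- sheet: Aluminium baking sheet, 280 (x) x 260 (y) mm, floor 3 mm thick, rim 12 mm high. Origin: centre of the underside. Fixed. Stands on the other side of the robot's centre line from the case. The loose bars and the scone lie in three rows about 84 mm apart in y on it.
- scone: Bystander: round scone, 56 mm diameter, 38 mm high, on the baking sheet in the third row. Origin: centre of the underside.
- brownie: Bystander: dark 42 x 42 x 26 mm brownie near the sheet's far edge. Origin: centre of the underside.
- cup: Bystander: white espresso cup, 72 mm diameter, 60 mm high, between sheet and case near the robot. Origin: centre of the underside.
- jug: Bystander: steel jug with a handle, 90 mm diameter, 110 mm high, behind. Origin: centre of the underside.
- tamper: Bystander: dark steel tamper, 58 mm diameter, 98 mm high, behind. Origin: centre of the underside.
- puck: Bystander: black distributor puck, 62 mm diameter, 42 mm high, behind. Origin: centre of the underside.
Mind the look-alikes: they are no part of the job. What is shaped like the bar_a but black or turquoise is not meant.

How it is judged (in metres and radians):
On the way:
1. with the cover still up, both loose bars lie crosswise on the two lower bars, one towards each end, and are released (((x of bar_a in the frame of lower_a between 0.018 and 0.046 m and y of bar_a in the frame of lower_a between 0.014 and 0.046 m and z of bar_a in the frame of lower_a between 0.014 and 0.022 m and angle between the x axis of each of bar_a, bar_b and the y axis of lower_a, either way round below 0.2 rad and angle between each of bar_a, bar_b's own z axis and vertical below 0.08 rad and x of bar_b in the frame of lower_a between -0.046 and -0.018 m and y of bar_b in the frame of lower_a between 0.014 and 0.046 m and z of bar_b in the frame of lower_a between 0.014 and 0.022 m) or (x of bar_a in the frame of lower_a between -0.046 and -0.018 m and y of bar_a in the frame of lower_a between 0.014 and 0.046 m and z of bar_a in the frame of lower_a between 0.014 and 0.022 m and angle between the x axis of each of bar_a, bar_b and the y axis of lower_a, either way round below 0.2 rad and angle between each of bar_a, bar_b's own z axis and vertical below 0.08 rad and x of bar_b in the frame of lower_a between 0.018 and 0.046 m and y of bar_b in the frame of lower_a between 0.014 and 0.046 m and z of bar_b in the frame of lower_a between 0.014 and 0.022 m)) and distance of each of lower_a, lower_b from where it was at the start of the episode below 0.015 m and angle between the x axis of lower_a and the x axis of lower_b, either way round below 0.2 rad and contact force between the fingers and bar_a below 0.1 N and contact force between the fingers and bar_b below 0.1 N and value of joint lid above 0.7 rad), for 0.2 s.
At the end, for the whole second after the job is handed in: Cover shut (below 0.03 rad). Both loose bars flat on the two lower ones, square to them within 0.2 rad, one 18 to 46 mm to each side of lower_a's middle, centred between the lower bars within 16 mm; lower bars moved under 15 mm, parallel within 0.2 rad; all four released and at rest (((x of bar_a in the frame of lower_a between 0.018 and 0.046 m and y of bar_a in the frame of lower_a between 0.014 and 0.046 m and z of bar_a in the frame of lower_a between 0.014 and 0.022 m and angle between the x axis of each of bar_a, bar_b and the y axis of lower_a, either way round below 0.2 rad and angle between each of bar_a, bar_b's own z axis and vertical below 0.08 rad and x of bar_b in the frame of lower_a between -0.046 and -0.018 m and y of bar_b in the frame of lower_a between 0.014 and 0.046 m and z of bar_b in the frame of lower_a between 0.014 and 0.022 m) or (x of bar_a in the frame of lower_a between -0.046 and -0.018 m and y of bar_a in the frame of lower_a between 0.014 and 0.046 m and z of bar_a in the frame of lower_a between 0.014 and 0.022 m and angle between the x axis of each of bar_a, bar_b and the y axis of lower_a, either way round below 0.2 rad and angle between each of bar_a, bar_b's own z axis and vertical below 0.08 rad and x of bar_b in the frame of lower_a between 0.018 and 0.046 m and y of bar_b in the frame of lower_a between 0.014 and 0.046 m and z of bar_b in the frame of lower_a between 0.014 and 0.022 m)) and distance of each of lower_a, lower_b from where it was at the start of the episode below 0.015 m and angle between the x axis of lower_a and the x axis of lower_b, either way round below 0.2 rad and contact force between the fingers and bar_a below 0.1 N and contact force between the fingers and bar_b below 0.1 N and value of joint lid below 0.03 rad and linear speed of each of bar_a, bar_b, lower_a, lower_b below 0.02 m/s); the robot touches nothing.
It fails at once if the cover falls or is slammed (closing faster than 1.5 rad/s) (velocity of joint lid below -1.5 rad/s).
It fails at once if a bystander is displaced by more than 30 mm or knocked over (distance of any of scone, brownie, cup, jug, tamper, puck from where it was at the start of the episode above 0.03 m or angle between any of scone, brownie, cup, jug, tamper, puck's own z axis and vertical above 0.5 rad).
It also fails if it takes over 72 s, if anything falls off the work surface, if the arm or the gripper's body presses on something with over 40 N, if the wrist force passes 120 N, or if a joint passes its speed limit or range.

## Working session

There is one attempt and no reset: what is moved stays moved. The work goes in short steps, Python scripts to look and compute and a tool call to move; the robot and the scene stay as the last step left them, time stands still between calls to the robot, and variables do not carry over. Pictures are saved under pics/ and viewed, about 8 in all and at most 12, crops included, and the job is handed in when it is done.

Besides the shell and the picture viewer there is one more tool, called as a command line: name --argument value ..., lists and objects as JSON in quotes. step_arm: Moves the arm, as the interface text tells. Its arguments: {"type":"object","properties":{"targets":{"type":"array","items":{"type":"object","properties":{"dx":{"type":"number"},"dy":{"type":"number"},"dz":{"type":"number"},"roll":{"type":"number"}}}},"fingers":{"type":"number"},"force":{"type":"number"}},"required":["targets"]}

```bash
mkdir -p pics; cat > h.py <<'E'
import numpy as np,cv2
from station import ctrl
def ray(cam,uv,z):
    p=ctrl.camera_params(cam) if isinstance(cam,str) else cam
    K,R,t=[np.array(p[k],float) for k in('mtx','R','t')]
    d=R.T@np.linalg.inv(K)@np.array([uv[0],uv[1],1.]);c=-R.T@t
    return c+d*(z-c[2])/d[2]
def proj(cam,X):
    p=ctrl.camera_params(cam) if isinstance(cam,str) else cam
    K,R,t=[np.array(p[k],float) for k in('mtx','R','t')]
    q=K@(R@np.array(X,float)+t);return q[:2]/q[2]
E
python3 - <<'E'
from h import *
np.set_printoptions(precision=3,suppress=True)
s=ctrl.read_state();print(s['time_s'],s['eef_pos'],s['orientation'],s['q'])
for n in('top','scene'):
    cv2.imwrite(f'pics/{n}0.png',ctrl.snapshot(n));p=ctrl.camera_params(n);R=np.array(p['R']);print(n,-R.T@np.array(p['t']),R[2],p['mtx'][0])
E
```

```text
0.0 [ 0.179 -0.572  0.203] [[-0.001  0.954  0.299]
 [ 0.002  0.299 -0.954]
 [-1.    -0.    -0.002]] [-72.593  18.004  -2.756  69.338  -0.001  90.002]
top [0.326 0.07  1.111] [ 0.211 -0.017 -0.977] [406.718   0.    320.832]
scene [1.108 0.498 0.645] [-0.622 -0.484 -0.615] [380.754   0.    323.993]
```

View pics/top0.png

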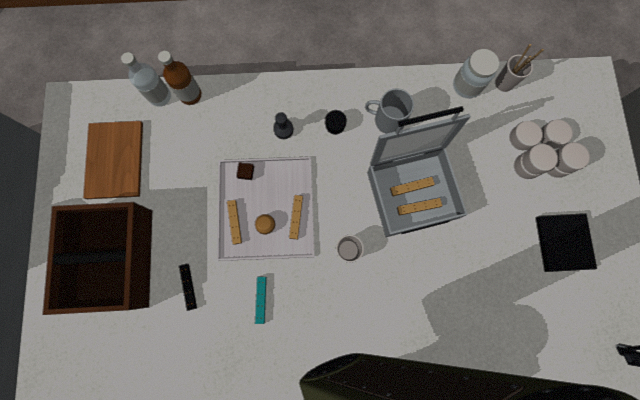

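View pics/scene0.png

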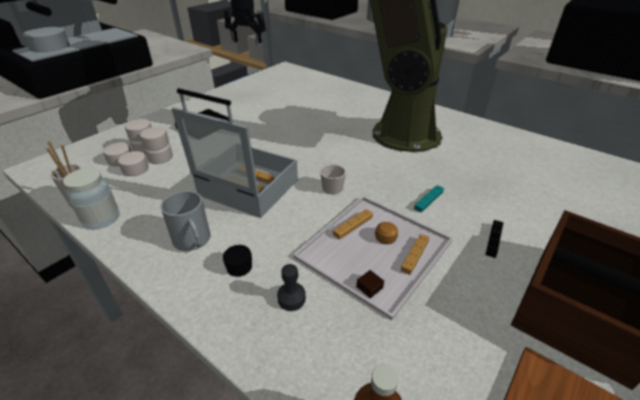

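Top view: the loose golden bars are at (234,222) and (296,216) on the sheet. The lower bars are at (413,186) and (420,206) in the case at right. Look-alikes are the black bar (188,287) and the turquoise bar (261,300), both off the sheet, so I rule them out. The handle runs from (399,123) to (464,109). Next I measure these.

```bash
cat > m.py <<'E'
from h import *
def bars(cam,img,zs,amin=150,sat=90):
    hsv=cv2.cvtColor(img,cv2.COLOR_BGR2HSV)
    m=cv2.inRange(hsv,(10,sat,90),(28,255,255))
    m=cv2.morphologyEx(m,cv2.MORPH_CLOSE,np.ones((3,3)))
    out=[]
    for c in cv2.findContours(m,cv2.RETR_EXTERNAL,cv2.CHAIN_APPROX_NONE)[0]:
        if cv2.contourArea(c)<amin: continue
        u=c[:,0].mean(0)
        z=zs(u)
        P=np.array([ray(cam,q,z)[:2]*1000 for q in c[:,0].astype(float)],np.float32)
        (cx,cy),(w,h),a=cv2.minAreaRect(P)
        if w<h: w,h,a=h,w,a+90
        out.append((u.round(0),np.round([cx,cy,w,h,(a+90)%180-90],1),z))
    return out
E
python3 - <<'E'
from m import *
img=cv2.imread('pics/top0.png')
for b in bars('top',img,lambda u:.03 if u[0]>350 else .021): print(*b)
# case rim & handle by grey lines: crop
cv2.imwrite('pics/c0.png',np.hstack([cv2.resize(img[95:245,355:475],None,fx=4,fy=4,interpolation=cv2.INTER_CUBIC)[:, :],np.zeros((600,1,3),np.uint8),cv2.resize(img[175:250,215:255],None,fx=7.9,fy=8)[:600,:316]]))
E
```

```text
[263. 224.] [493.3 211.7  46.3  43.4  -3. ] 0.021
[234. 222.] [503.3 290.9 118.2  23.    7.1] 0.021
[420. 206.] [ 517.4 -213.8  117.9   24.1  -81.6] 0.03
[296. 217.] [507.8 123.1 118.9  23.2  -9.5] 0.021
[412. 186.] [ 575.  -199.4  118.2   23.2  -78.1] 0.03
[112. 159.] [698.9 627.  217.  146.2   0. ] 0.021
```

View pics/c0.png

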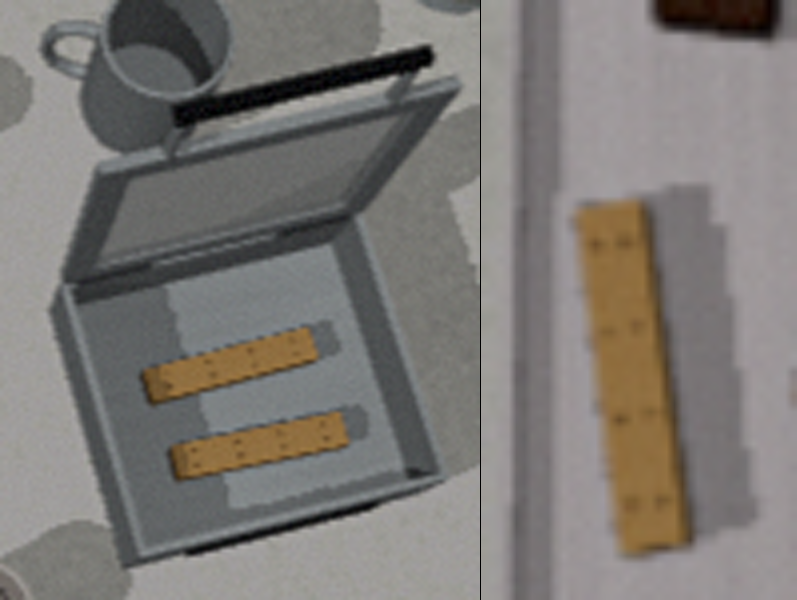

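Crop: these are the golden bars with hole marks, so the choice is right. The handle ends are near (399,123) and (463,109). Now the case geometry and handle.

```bash
python3 - <<'E'
from h import *
np.set_printoptions(precision=1,suppress=True)
o=lambda x,y:(355+x/4-.4,95+y/4-.4)
fl,fr=ray('top',o(132,560),.07)*1e3,ray('top',o(440,478),.07)*1e3
rl,rr=ray('top',o(60,287),.07)*1e3,ray('top',o(350,215),.07)*1e3
print('rim',fl,fr,rl,rr, 'w',np.linalg.norm(fl-fr),np.linalg.norm(fl-rl),'mean',(fl+fr+rl+rr)/4)
d=fl-fr;print('yaw',np.degrees(np.arctan2(-d[0],d[1])))
def tri(a,b):
    A=[];
    for n,uv in(('top',a),('scene',b)):
        p=ctrl.camera_params(n);P=np.array(p['mtx'])@np.c_[np.array(p['R']),np.array(p['t'])];A.append(P)
    X=cv2.triangulatePoints(A[0],A[1],np.array(a,float),np.array(b,float))[:,0];return X[:3]/X[3]*1e3
top=cv2.imread('pics/top0.png');sc=cv2.imread('pics/scene0.png')
def blk(im,x0,x1,y0,y1,th):
    m=(im[y0:y1,x0:x1].max(2)<th).astype(np.uint8)
    n,l,s,c=cv2.connectedComponentsWithStats(m);i=1+s[1:,4].argmax()
    p=np.argwhere(l==i)[:,::-1]+[x0,y0];k=p[:,0]
    e=np.linalg.svd((p-p.mean(0)).astype(float),full_matrices=False)[2][0];e*=np.sign(e[0]);t=(p-p.mean(0))@e
    return p.mean(0)+e*t.min(),p.mean(0)+e*t.max(),len(p)
a=blk(top,390,470,100,132,50);b=blk(sc,170,240,80,112,60);print(a,b)
print(*a[:2],*b[:2])
# scene view is from the rear: its left end = top's right end
for i,j in((0,1),(1,0),(0,0),(1,1)): 
    X=tri(a[i],b[j]);print(i,j,X,proj('top',X/1e3)-a[i],proj('scene',X/1e3)-b[j])
E
```

```text
rim [ 440.1 -113.    70. ] [ 482.8 -317.7   70. ] [624.2 -81.2  70. ] [ 664.3 -280.1   70. ] w 209.06178174296898 186.77696936415342 mean [ 552.8 -198.    70. ]
yaw 11.774678444225232
(array([397.7, 123.7]), array([462.3, 108.4]), 334) (array([177. ,  90.2]), array([229.3, 102.7]), 233)
[397.7 123.7] [462.3 108.4] [177.   90.2] [229.3 102.7]
0 1 [ 644.4 -112.1  311.6] [-0.  0.] [-0. -0.]
1 0 [ 672.2 -252.3  311.4] [ 0.1 -0.2] [0.2 0.1]
0 0 [ 682.7 -141.6  330.3] [ 14.2 -21.5] [26.5  6.3]
1 1 [ 635.7 -209.7  309.7] [-18.1  17.3] [-26.3 -12.1]
```

```bash
cat > go.py <<'E'
import sys
from h import *
# target x y z(mm) yaw of tool z (deg) -> tool-frame shift, for each group of 4 args
s=ctrl.read_state();R=np.array(s['orientation']);p=np.array(s['eef_pos'])*1e3
yaw=np.degrees(np.arctan2(R[1,2],R[0,2]))
print('t',s['time_s'],'pos',p.round(1),'yaw',yaw.round(1),'w',round(s['width']*1e3,1),'F',np.round(s['wrist_force'],1),'j6',round(s['q'][5],0))
a=list(map(float,sys.argv[1:]))
for i in range(0,len(a),4):
    d=R.T@(np.array(a[i:i+3])-p);r=-((a[i+3]-yaw+180)%360-180)
    print(a[i:i+4],'d',d.round(1),'roll',round(r,1))
E
```

step_arm --targets '[{"dx": -20, "dy": 409, "dz": -366, "roll": -100}, {"dx": -20, "dy": 409, "dz": -366, "roll": -100}, {"dx": -20, "dy": 409, "dz": -366, "roll": -100}, {"dx": -20, "dy": 409, "dz": -366, "roll": -100}, {"dx": -20, "dy": 409, "dz": -366, "roll": -100}, {"dx": -20, "dy": 409, "dz": -366, "roll": -100}, {"dx": -20, "dy": 409, "dz": -366, "roll": -100}, {"dx": -20, "dy": 409, "dz": -366, "roll": -100}, {"dx": -20, "dy": 409, "dz": -366, "roll": -100}, {"dx": -20, "dy": 409, "dz": -366, "roll": -100}]' --fingers 50

```text
time_s: 1.35
eef_pos: [0.4614, -0.0974, 0.2229]
orientation: [[-0.0, -0.468, 0.884], [0.002, 0.884, 0.468], [-1.0, 0.002, 0.001]]
wrist_force: [-0.6, -0.2, 1.0]
width: 0.0497
```

```bash
python3 go.py 508 123 120 80.5 503 291 120 97
```

```text
t 1.35 pos [461.4 -97.4 222.9] yaw 27.9 w 49.7 F [-0.6 -0.2  1. ] j6 50.0
[508.0, 123.0, 120.0, 80.5] d [103.4 172.8 144.2] roll -52.6
[503.0, 291.0, 120.0, 97.0] d [103.8 323.6 218.4] roll -69.1
```

step_arm --targets '[{"dx": 103, "dy": 173, "dz": 144, "roll": -52.6}, {"dx": 103, "dy": 173, "dz": 144, "roll": -52.6}, {"dx": 103, "dy": 173, "dz": 144, "roll": -52.6}, {"dx": 103, "dy": 173, "dz": 144, "roll": -52.6}, {"dx": 103, "dy": 173, "dz": 144, "roll": -52.6}, {"dx": 103, "dy": 173, "dz": 144, "roll": -52.6}]'

```text
time_s: 2.1
eef_pos: [0.507, 0.1236, 0.1196]
orientation: [[-0.002, -0.986, 0.166], [0.002, 0.166, 0.986], [-1.0, 0.002, 0.001]]
wrist_force: [-0.6, 0.4, 0.2]
width: 0.05
```

```bash
python3 - <<'E'
from m import *
img=ctrl.snapshot('wrist');cv2.imwrite('pics/w1.png',img)
for b in bars('wrist',img,lambda u:.021,800): print(*b)
E
python3 go.py 508 123 6 80.5
```

```text
[ 34. 299.] [ 577.4 -206.3  100.7   24.8  -78.3] 0.021
[ 17. 246.] [ 514.6 -192.9   51.2   24.4  -81.7] 0.021
[412. 159.] [494.3 212.7  52.3  50.2  51.1] 0.021
[322. 185.] [507.8 124.8 118.8  22.7  -9.5] 0.021
[500. 151.] [503.5 292.4 119.8  23.    6.9] 0.021
t 2.15 pos [507.4 123.1 120.1] yaw 80.3 w 50.2 F [-0.1 -0.5 -0.2] j6 23.0
[508.0, 123.0, 6.0, 80.5] d [114.1  -0.8  -0.2] roll -0.2
```

View pics/w1.png

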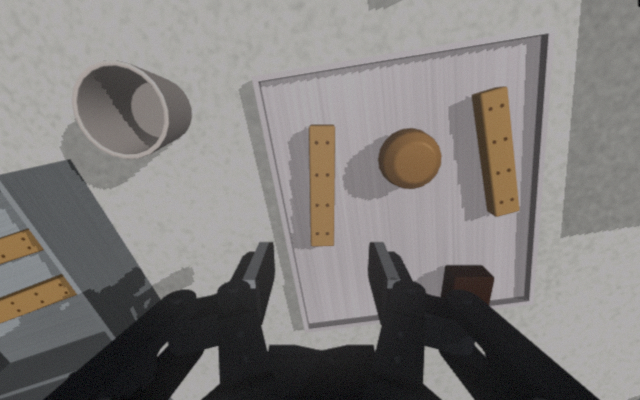

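Wrist view: the bar is at (322,185), the scone at (412,159) and the other bar at (500,151). All agree with the top view within 2 mm, so I descend and grip.

step_arm --targets '[{"dx": 60, "dy": -1, "dz": 1}, {"dx": 105, "dy": -1, "dz": 1}, {"dx": 115, "dy": -1, "dz": 1}, {"dx": 115, "dy": -1, "dz": 1}]'

```text
validation failed for argument at $.ta...
```

step_arm --targets '[{"dx": 0}, {"dx": 0}, {"dx": 0}, {"dx": 0}, {"dx": 0}]' --fingers 15 --force 25

```text
validation failed for argument at $.ta...
```

```bash
python3 go.py 508 124 160 80.5 541.5 -177 160 100
```

```text
t 2.15 pos [507.4 123.1 120.1] yaw 80.3 w 50.2 F [-0.1 -0.5 -0.2] j6 23.0
[508.0, 124.0, 160.0, 80.5] d [-39.9  -0.4   1.1] roll -0.2
[541.5, -177.0, 160.0, 100.0] d [ -40.5  -84.  -290. ] roll -19.7
```

step_arm --targets '[{"dx": 60, "dy": -1, "dz": 1, "roll": 0}, {"dx": 105, "dy": -1, "dz": 1, "roll": 0}, {"dx": 115, "dy": -1, "dz": 1, "roll": 0}, {"dx": 115, "dy": -1, "dz": 1, "roll": 0}]'

```text
time_s: 2.65
eef_pos: [0.5087, 0.1236, 0.0057]
orientation: [[-0.001, -0.985, 0.17], [0.002, 0.17, 0.985], [-1.0, 0.002, 0.002]]
wrist_force: [-1.4, -0.4, 0.6]
width: 0.05
```

step_arm --targets '[{"dx": 0, "dy": 0, "dz": 0, "roll": 0}, {"dx": 0, "dy": 0, "dz": 0, "roll": 0}, {"dx": 0, "dy": 0, "dz": 0, "roll": 0}, {"dx": 0, "dy": 0, "dz": 0, "roll": 0}, {"dx": 0, "dy": 0, "dz": 0, "roll": 0}]' --fingers 15 --force 25

```text
time_s: 3.28
eef_pos: [0.5086, 0.1236, 0.0058]
orientation: [[-0.001, -0.985, 0.17], [0.002, 0.17, 0.985], [-1.0, 0.002, 0.002]]
wrist_force: [0.1, -0.0, 0.5]
width: 0.0153
```

```bash
python3 go.py 508 124 160 80.5 541.5 -177 160 100
```

```text
t 3.275 pos [508.6 123.6   5.8] yaw 80.2 w 15.3 F [ 0.1 -0.   0.5] j6 23.0
[508.0, 124.0, 160.0, 80.5] d [-154.2    0.9    0.5] roll -0.3
[541.5, -177.0, 160.0, 100.0] d [-154.8  -83.4 -290.4] roll -19.8
```

```bash
python3 - <<'E'
from h import *
a=ctrl.snapshot('wrist');b=ctrl.snapshot('scene')
cv2.imwrite('pics/w2.png',np.hstack([cv2.resize(a,(400,250)),cv2.resize(b[180:305,300:500],(400,250))]))
E
```

```text
(no output)
```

View pics/w2.png

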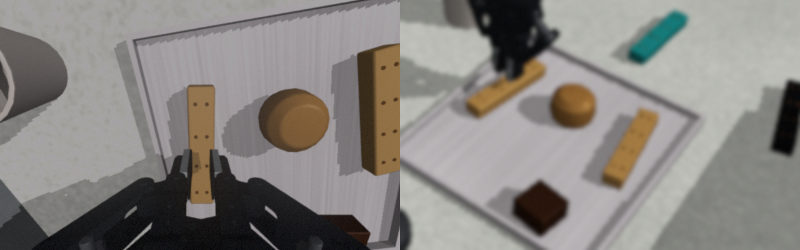

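```bash
python3 - <<'E'
from h import *
s=ctrl.read_state();print(s['eef_pos'],s['width'],np.round(s['joint_torque'],1),s['torque'])
p=np.array(s['eef_pos']);a=ctrl.snapshot('wrist').copy();b=ctrl.snapshot('scene').copy()
R=np.array(s['orientation'])
for w in (.012,-.012):
  for h in(0,.019):
    X=p+R@np.array([-h,0,w])
    for n,im in(('wrist',a),('scene',b)):
        u=proj(n,X);print(n,u.round(1));im[tuple(u.round().astype(int)[::-1])]=(0,0,255)
cv2.imwrite('pics/w3.png',np.hstack([cv2.resize(a[120:360,240:400],(400,600),interpolation=0),cv2.resize(b[180:252,330:378],(400,600),interpolation=0)]))
E
```

```text
[0.50858601 0.12357167 0.00566393] 0.014685588444412008 [ -0.  -48.7  27.2   0.    0.    0. ] [-0.07810824  0.001078   -0.03848703]
wrist [338.6 232.5]
scene [356.4 227.4]
wrist [340.6 246.5]
scene [356.8 221.7]
wrist [300.8 232.5]
scene [349.5 222.6]
wrist [298.7 246.5]
scene [349.8 216.9]
```

View pics/w3.png

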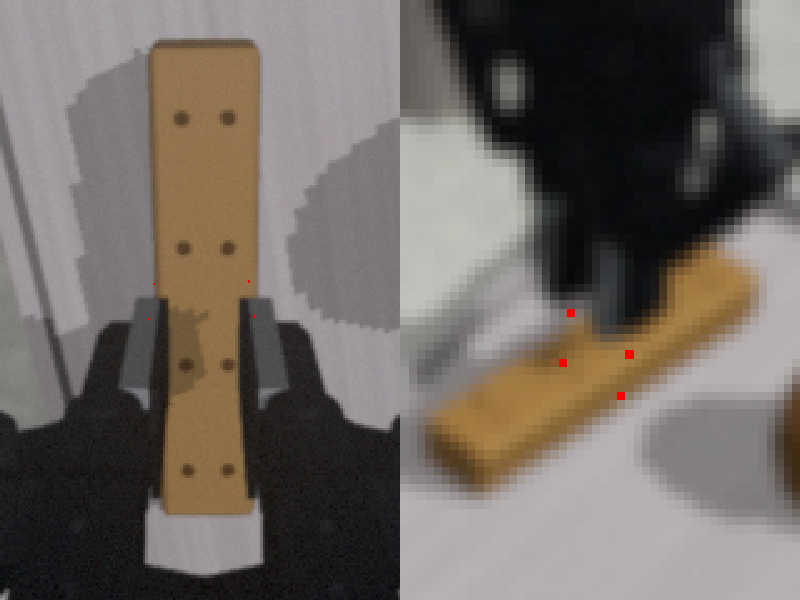

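Wrist and scene crops: the fingertips, near (306..336, 239) in the wrist view, sit above the bar top rather than astride it. The real tips are 20 mm or more behind the reported TCP, so the grip closed on air. I'll open and go down in small, force-checked steps.

step_arm --targets '[{"dx": 0, "dy": 0, "dz": 0, "roll": 0}, {"dx": 0, "dy": 0, "dz": 0, "roll": 0}, {"dx": 0, "dy": 0, "dz": 0, "roll": 0}, {"dx": 0, "dy": 0, "dz": 0, "roll": 0}, {"dx": 8, "dy": 0, "dz": 0, "roll": 0}, {"dx": 14, "dy": 0, "dz": 0, "roll": 0}, {"dx": 14, "dy": 0, "dz": 0, "roll": 0}]' --fingers 42

```text
time_s: 4.35
eef_pos: [0.5077, 0.1234, -0.0093]
orientation: [[-0.003, -0.985, 0.17], [0.001, 0.17, 0.985], [-1.0, 0.003, 0.001]]
wrist_force: [-0.3, 0.7, -0.3]
width: 0.0419
```

```bash
python3 - <<'E'
from h import *
s=ctrl.read_state();print(s['eef_pos'],s['width'],s['wrist_force'])
p=np.array(s['eef_pos']);a=ctrl.snapshot('wrist').copy();b=ctrl.snapshot('scene').copy()
R=np.array(s['orientation']);w=s['width']/2
# candidate tip edge (pad front edge, tool y=-11mm) for h=0,20,40 behind the TCP
for h in(0,.02,.04):
  for y in(-.011,.011):
   for sg in(1,-1):
    X=p+R@np.array([-h,y,sg*w]);col=[(0,0,255),(0,255,0),(255,0,0)][int(h*50)]
    for n,im in(('wrist',a),('scene',b)):
        u=proj(n,X).round().astype(int);im[u[1],u[0]]=col
cv2.imwrite('pics/w4.png',np.hstack([cv2.resize(a[120:360,240:400],(400,600),interpolation=0),cv2.resize(b[180:252,330:378],(400,600),interpolation=0)]))
E
```

```text
[ 0.5077379   0.12339096 -0.00925894] 0.04194764851398853 [-0.25049754  0.65429927 -0.30748185]
```

View pics/w4.png

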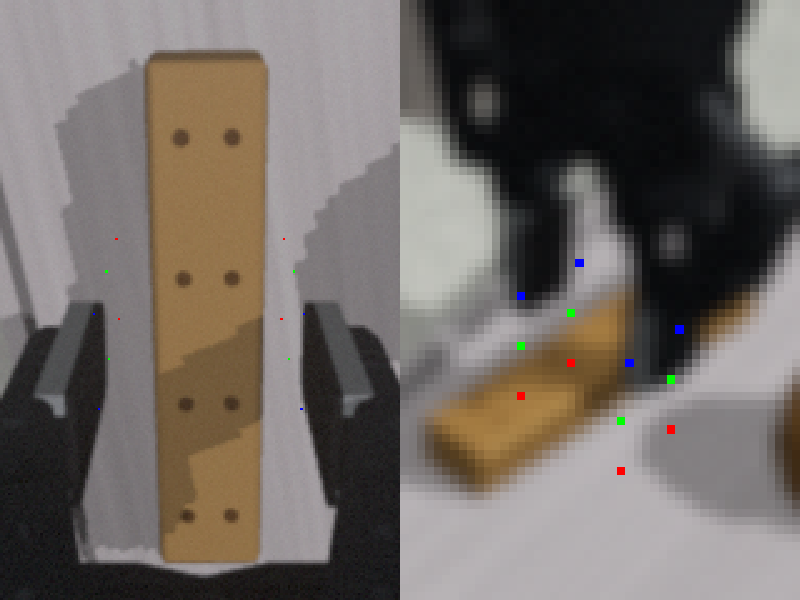

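Both views agree: the tips are about 35 mm behind the reported TCP (blue marks), at z≈26, still above the bar and centred on it. I go 17 mm lower and close.

step_arm --targets '[{"dx": 8, "dy": 0, "dz": 0, "roll": 0}, {"dx": 14, "dy": 0, "dz": 0, "roll": 0}, {"dx": 17, "dy": 0, "dz": 0, "roll": 0}, {"dx": 17, "dy": 0, "dz": 0, "roll": 0}]'

```text
time_s: 4.95
eef_pos: [0.508, 0.1235, -0.026]
orientation: [[-0.003, -0.985, 0.17], [0.001, 0.17, 0.985], [-1.0, 0.003, 0.001]]
wrist_force: [-0.4, -0.8, 0.8]
width: 0.0416
```

step_arm --targets '[{"dx": 0, "dy": 0, "dz": 0, "roll": 0}, {"dx": 0, "dy": 0, "dz": 0, "roll": 0}, {"dx": 0, "dy": 0, "dz": 0, "roll": 0}, {"dx": 0, "dy": 0, "dz": 0, "roll": 0}]' --fingers 15 --force 25

```text
time_s: 5.45
eef_pos: [0.5092, 0.1235, -0.0248]
orientation: [[-0.0, -0.985, 0.171], [0.001, 0.171, 0.985], [-1.0, 0.001, 0.001]]
wrist_force: [-0.7, -0.4, 7.0]
width: 0.0236
```

```bash
python3 go.py 508 123 120 80.5  541.5 -177 120 100
```

```text
t 5.45 pos [509.2 123.5 -24.8] yaw 80.2 w 23.6 F [-0.7 -0.4  7. ] j6 23.0
[508.0, 123.0, 120.0, 80.5] d [-144.8    1.2   -0.5] roll -0.3
[541.5, -177.0, 120.0, 100.0] d [-145.2  -83.  -290.4] roll -19.8
```

Gripped at 23.6 mm; the 7 N shows the tips touched the sheet. Lift and carry.

step_arm --targets '[{"dx": -40, "dy": 0, "dz": 0, "roll": 0}, {"dx": -90, "dy": 0, "dz": 0, "roll": 0}, {"dx": -125, "dy": -10, "dz": -30, "roll": -3}, {"dx": -125, "dy": -25, "dz": -80, "roll": -8}, {"dx": -125, "dy": -40, "dz": -135, "roll": -12}, {"dx": -125, "dy": -55, "dz": -190, "roll": -16}, {"dx": -125, "dy": -70, "dz": -240, "roll": -19.8}, {"dx": -125, "dy": -80, "dz": -280, "roll": -19.8}, {"dx": -125, "dy": -83, "dz": -290, "roll": -19.8}, {"dx": -125, "dy": -83, "dz": -290, "roll": -19.8}]'

```text
time_s: 6.7
eef_pos: [0.5414, -0.1768, 0.0997]
orientation: [[-0.0, -0.985, -0.172], [0.002, -0.172, 0.985], [-1.0, 0.0, 0.002]]
wrist_force: [-0.4, 1.1, -0.5]
width: 0.0234
```

```bash
python3 - <<'E'
from m import *
img=ctrl.snapshot('wrist');cv2.imwrite('pics/w5.png',img)
for b in bars('wrist',img,lambda u:.03,1500): print(*b)
s=ctrl.read_state();print(s['eef_pos'],s['width'])
# held bar: top at about TCP z + 46
for b in bars('wrist',img,lambda u:s['eef_pos'][2]+.046,1500): print('held?',*b)
E
python3 go.py 541.5 -177 5 100
```

```text
[294. 224.] [ 603.8 -190.1  212.9  118.5   13.8] 0.03
[ 0.54134304 -0.17595953  0.09969857] 0.023310614677970746
held? [294. 224.] [ 536.6 -189.7  110.6   61.6   13.8] 0.14569856592614372
t 6.75 pos [ 541.3 -176.    99.7] yaw 100.0 w 23.3 F [-0.5  0.4 -0. ] j6 -28.0
[541.5, -177.0, 5.0, 100.0] d [94.7 -0.  -1.2] roll -0.0
```

View pics/w5.png

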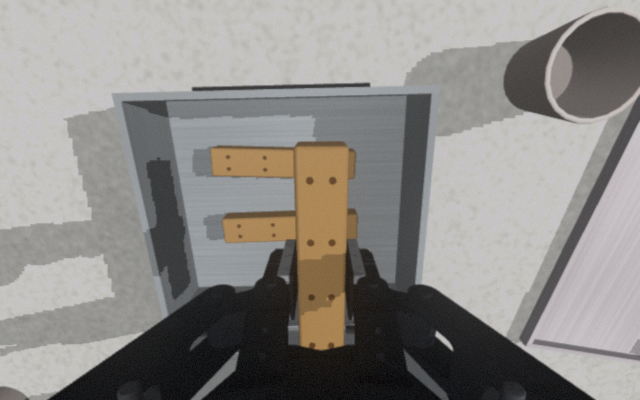

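Wrist view: the held bar runs (321,150–345) across both lower bars at rows 162 and 226, towards their right end. Lower it.

step_arm --targets '[{"dx": 40, "dy": 0, "dz": -1, "roll": 0}, {"dx": 75, "dy": 0, "dz": -1, "roll": 0}, {"dx": 90, "dy": 0, "dz": -1, "roll": 0}, {"dx": 96, "dy": 0, "dz": -1, "roll": 0}, {"dx": 97, "dy": 0, "dz": -1, "roll": 0}, {"dx": 97, "dy": 0, "dz": -1, "roll": 0}]'

```text
time_s: 7.5
eef_pos: [0.5424, -0.177, 0.0038]
orientation: [[0.001, -0.985, -0.173], [0.001, -0.173, 0.985], [-1.0, -0.001, 0.001]]
wrist_force: [0.5, -0.0, -0.2]
width: 0.0235
```

```bash
python3 go.py 541.5 -177 2 100
```

```text
t 7.5 pos [ 542.4 -177.     3.8] yaw 100.0 w 23.5 F [ 0.5 -0.  -0.2] j6 -28.0
[541.5, -177.0, 2.0, 100.0] d [1.8 0.9 0.1] roll -0.0
```

step_arm --targets '[{"dx": 1.5, "dy": 1, "dz": 0, "roll": 0}, {"dx": 2, "dy": 1, "dz": 0, "roll": 0}, {"dx": 2, "dy": 1, "dz": 0, "roll": 0}]'

```text
time_s: 7.88
eef_pos: [0.5418, -0.1774, 0.0022]
orientation: [[0.002, -0.985, -0.173], [0.001, -0.173, 0.985], [-1.0, -0.002, 0.001]]
wrist_force: [-0.1, 0.1, 2.0]
width: 0.0235
```

step_arm --targets '[{"dx": 0, "dy": 0, "dz": 0, "roll": 0}, {"dx": 0, "dy": 0, "dz": 0, "roll": 0}, {"dx": 0, "dy": 0, "dz": 0, "roll": 0}, {"dx": -15, "dy": 0, "dz": 0, "roll": 0}, {"dx": -50, "dy": 0, "dz": 0, "roll": 0}, {"dx": -98, "dy": 0, "dz": 0, "roll": 0}, {"dx": -98, "dy": 0, "dz": 0, "roll": 0}]' --fingers 38

```text
time_s: 8.75
eef_pos: [0.5452, -0.1786, 0.1055]
orientation: [[0.01, -0.985, -0.173], [-0.001, -0.173, 0.985], [-1.0, -0.009, -0.003]]
wrist_force: [-0.5, -0.3, -0.4]
width: 0.0382
```

```bash
python3 - <<'E'
from m import *
img=ctrl.snapshot('wrist');cv2.imwrite('pics/w6.png',img)
for z in(.048,.03):
  for b in bars('wrist',img,lambda u:z,1000): print(*b)
E
python3 go.py 503.4 291.5 100 97  503.4 291.5 -22.5 97
```

```text
[295. 188.] [ 543.9 -201.8  118.7  108.9   13.9] 0.048
[295. 188.] [ 550.2 -202.7  128.2  117.6   13.9] 0.03
t 8.8 pos [ 543.6 -178.1  103.2] yaw 100.0 w 38.0 F [ 0.  -1.  -0.3] j6 -28.0
[503.4, 291.5, 100.0, 97.0] d [  2.7 -41.8 469.5] roll 3.0
[503.4, 291.5, -22.5, 97.0] d [125.2 -41.  469.6] roll 3.0
```

View pics/w6.png

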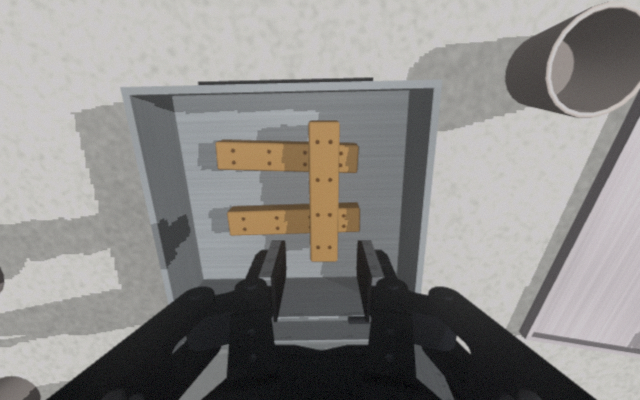

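Wrist view: the upper bar lies (310..338, 121..262) over the lower bars. lower_a spans (217..357, ~157), lower_b (228..359, ~220). Check numerically, then fetch the second bar.

```bash
python3 - <<'E'
from m import *
# same pose still held: camera params valid
P=lambda u,v,z:ray('wrist',(u,v),z)[:2]*1e3
up=np.mean([P(309,121,.048),P(338,121,.048),P(311,262,.048),P(339,262,.048)],0)
d=P(310,262,.048)-P(309,121,.048)
la=np.array([P(217,142,.03),P(216,169,.03),P(357,145,.03),P(357,172,.03)]);lb=np.array([P(229,208,.03),P(230,236,.03),P(359,204,.03),P(360,231,.03)])
for n,l in(('a',la),('b',lb)): e=l[0]-l[2];print(n,l.mean(0).round(1),np.degrees(np.arctan2(e[0],e[1])).round(1),np.linalg.norm(e))
x=la[0]-la[2]; x=-(-x); x=la[:2].mean(0)-la[2:].mean(0);x/=np.linalg.norm(x);y=np.array([-x[1],x[0]])
print('up',up.round(1),np.degrees(np.arctan2(d[1],d[0])),'in lower_a',(up-la.mean(0))@x,(up-la.mean(0))@y, 'lb',(lb.mean(0)-la.mean(0))@x,(lb.mean(0)-la.mean(0))@y)
E
```

```text
a [ 514.9 -211.3] 171.3 114.98949866946077
b [ 569.8 -196.9] 168.2 114.5551672609675
up [ 538.1 -175.6] 9.637736238647987 in lower_a -31.770482162417423 28.34737406749528 lb -5.8461250089111445 56.47573408184145
```

step_arm --targets '[{"dx": 3, "dy": -5, "dz": 60, "roll": 0}, {"dx": 3, "dy": -42, "dz": 469, "roll": 3}, {"dx": 3, "dy": -42, "dz": 469, "roll": 3}, {"dx": 3, "dy": -42, "dz": 469, "roll": 3}, {"dx": 3, "dy": -42, "dz": 469, "roll": 3}, {"dx": 3, "dy": -42, "dz": 469, "roll": 3}, {"dx": 3, "dy": -42, "dz": 469, "roll": 3}, {"dx": 3, "dy": -42, "dz": 469, "roll": 3}, {"dx": 3, "dy": -42, "dz": 469, "roll": 3}, {"dx": 3, "dy": -42, "dz": 469, "roll": 3}]'

```text
time_s: 10.05
eef_pos: [0.5031, 0.2902, 0.0989]
orientation: [[0.005, -0.993, -0.122], [-0.002, -0.122, 0.993], [-1.0, -0.005, -0.002]]
wrist_force: [1.0, -0.7, -0.2]
width: 0.0377
```

```bash
python3 - <<'E'
from m import *
img=ctrl.snapshot('wrist');cv2.imwrite('pics/w7.png',img)
for b in bars('wrist',img,lambda u:.021,1000): print(*b)
E
python3 go.py 503.4 291.5 -22.5 97
```

```text
[600. 354.] [649.6 617.2 165.9  84.6  57.8] 0.021
[227. 172.] [492.5 208.   57.8  52.8 -31.4] 0.021
[324. 190.] [503.  292.8 118.6  22.9   7.1] 0.021
t 10.1 pos [503.3 289.8  99.1] yaw 96.9 w 37.9 F [ 0.5 -0.6  0.3] j6 23.0
[503.4, 291.5, -22.5, 97.0] d [121.6   0.4   2. ] roll -0.1
```

The first bar is at (-31.8, 28.3) mm in lower_a's frame, so the placing is good. For the second bar I narrow the opening because of the sheet rim, and grip slightly higher.

step_arm --targets '[{"dx": 40, "dy": 0, "dz": 2.5, "roll": 0}, {"dx": 75, "dy": 0, "dz": 2.5, "roll": 0}, {"dx": 100, "dy": 0, "dz": 2.5, "roll": 0}, {"dx": 112, "dy": 0, "dz": 2.5, "roll": 0}, {"dx": 117, "dy": 0, "dz": 2.5, "roll": 0}, {"dx": 117, "dy": 0, "dz": 2.5, "roll": 0}]' --fingers 32

```text
time_s: 10.85
eef_pos: [0.5042, 0.292, -0.0173]
orientation: [[0.006, -0.993, -0.12], [-0.001, -0.12, 0.993], [-1.0, -0.006, -0.002]]
wrist_force: [0.3, 0.5, 0.2]
width: 0.032
```

```bash
python3 go.py 503 292.3 -18 97
```

```text
t 10.85 pos [504.2 292.  -17.3] yaw 96.9 w 32.0 F [0.3 0.5 0.2] j6 23.0
[503.0, 292.3, -18.0, 97.0] d [0.7 1.2 0.5] roll -0.1
```

step_arm --targets '[{"dx": 0, "dy": 1, "dz": 0, "roll": 0}, {"dx": 0, "dy": 1, "dz": 0, "roll": 0}, {"dx": 0, "dy": 1, "dz": 0, "roll": 0}, {"dx": 0, "dy": 1, "dz": 0, "roll": 0}]' --fingers 15 --force 25

```text
time_s: 11.35
eef_pos: [0.5036, 0.2922, -0.0166]
orientation: [[0.007, -0.993, -0.12], [-0.001, -0.12, 0.993], [-1.0, -0.007, -0.002]]
wrist_force: [-0.9, -1.7, 4.9]
width: 0.0235
```

step_arm --targets '[{"dx": -40, "dy": 0, "dz": 0, "roll": 0}, {"dx": -90, "dy": 0, "dz": 0, "roll": 0}, {"dx": -125, "dy": 0, "dz": 0, "roll": 0}, {"dx": -125, "dy": 0, "dz": 0, "roll": 0}]'

```text
time_s: 11.85
eef_pos: [0.5049, 0.2936, 0.1116]
orientation: [[0.012, -0.993, -0.12], [0.002, -0.12, 0.993], [-1.0, -0.012, 0.001]]
wrist_force: [-0.1, 0.4, -0.5]
width: 0.0231
```

```bash
python3 go.py 551 -239 107 100
```

```text
t 11.85 pos [504.9 293.6 111.6] yaw 96.9 w 23.1 F [-0.1  0.4 -0.5] j6 23.0
[551.0, -239.0, 107.0, 100.0] d [   3.9   18.4 -534.3] roll -3.1
```

step_arm --targets '[{"dx": 4, "dy": 18, "dz": -534, "roll": -3}, {"dx": 4, "dy": 18, "dz": -534, "roll": -3}, {"dx": 4, "dy": 18, "dz": -534, "roll": -3}, {"dx": 4, "dy": 18, "dz": -534, "roll": -3}, {"dx": 4, "dy": 18, "dz": -534, "roll": -3}, {"dx": 4, "dy": 18, "dz": -534, "roll": -3}, {"dx": 4, "dy": 18, "dz": -534, "roll": -3}, {"dx": 4, "dy": 18, "dz": -534, "roll": -3}, {"dx": 4, "dy": 18, "dz": -534, "roll": -3}, {"dx": 4, "dy": 18, "dz": -534, "roll": -3}, {"dx": 4, "dy": 18, "dz": -534, "roll": -3}]'

```text
time_s: 13.22
eef_pos: [0.5503, -0.2378, 0.1056]
orientation: [[0.01, -0.985, -0.172], [0.004, -0.172, 0.985], [-1.0, -0.011, 0.002]]
wrist_force: [-0.3, 0.5, -0.5]
width: 0.023
```

```bash
python3 -c "
from h import *
cv2.imwrite('pics/w8.png',ctrl.snapshot('wrist'))"; python3 go.py 551 -239 10.5 100
```

```text
t 13.275 pos [ 550.6 -237.4  105.9] yaw 100.0 w 22.9 F [ 0.5 -0.2  0.1] j6 -34.0
[551.0, -239.0, 10.5, 100.0] d [95.4  0.9 -1.8] roll -0.0
```

View pics/w8.png

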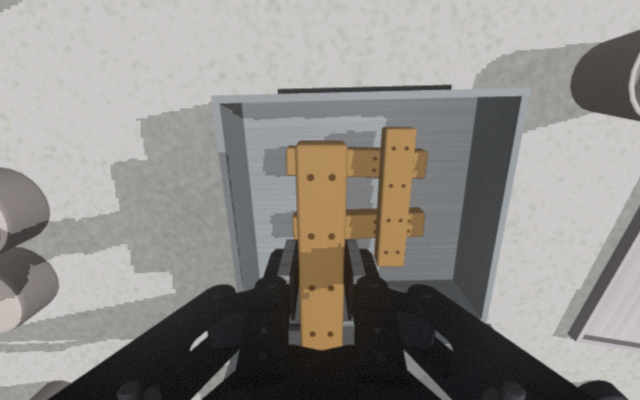

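Wrist view: the held bar (321,145–345) is over the left end of the lower bars and the first upper bar stands at (398,195), with a clear gap. Lower it.

step_arm --targets '[{"dx": 40, "dy": 1, "dz": -2, "roll": 0}, {"dx": 75, "dy": 1, "dz": -2, "roll": 0}, {"dx": 88, "dy": 1, "dz": -2, "roll": 0}, {"dx": 94, "dy": 1, "dz": -2, "roll": 0}, {"dx": 95, "dy": 1, "dz": -2, "roll": 0}, {"dx": 95, "dy": 1, "dz": -2, "roll": 0}]'

```text
time_s: 14.02
eef_pos: [0.5519, -0.2396, 0.0121]
orientation: [[0.012, -0.985, -0.173], [0.003, -0.173, 0.985], [-1.0, -0.013, 0.0]]
wrist_force: [0.2, 0.2, -0.5]
width: 0.0232
```

```bash
python3 go.py 551 -239 9 100
```

```text
t 14.025 pos [ 551.9 -239.6   12.1] yaw 100.0 w 23.2 F [ 0.2  0.2 -0.5] j6 -34.0
[551.0, -239.0, 9.0, 100.0] d [3.1 0.9 0.7] roll -0.0
```

step_arm --targets '[{"dx": 1.5, "dy": 0.5, "dz": 0, "roll": 0}, {"dx": 2.5, "dy": 0.5, "dz": 0, "roll": 0}, {"dx": 2.5, "dy": 0.5, "dz": 0, "roll": 0}]'

```text
time_s: 14.4
eef_pos: [0.5521, -0.24, 0.0104]
orientation: [[0.014, -0.985, -0.173], [0.002, -0.173, 0.985], [-1.0, -0.014, -0.0]]
wrist_force: [-1.4, -0.4, 4.9]
width: 0.023
```

```bash
python3 go.py 551 -239 9 100
```

```text
t 14.4 pos [ 552.1 -240.    10.4] yaw 100.0 w 23.0 F [-1.4 -0.4  4.9] j6 -34.0
[551.0, -239.0, 9.0, 100.0] d [1.4 0.9 1.1] roll -0.0
```

step_arm --targets '[{"dx": 0, "dy": 0, "dz": 0, "roll": 0}, {"dx": 0, "dy": 0, "dz": 0, "roll": 0}, {"dx": 0, "dy": 0, "dz": 0, "roll": 0}, {"dx": -15, "dy": 0, "dz": 0, "roll": 0}, {"dx": -50, "dy": 0, "dz": 0, "roll": 0}, {"dx": -105, "dy": 0, "dz": 20, "roll": 0}, {"dx": -110, "dy": 0, "dz": 20, "roll": 0}, {"dx": -110, "dy": 0, "dz": 20, "roll": 0}]' --fingers 36

```text
time_s: 15.4
eef_pos: [0.5477, -0.2207, 0.1215]
orientation: [[0.015, -0.985, -0.173], [0.001, -0.173, 0.985], [-1.0, -0.015, -0.001]]
wrist_force: [0.5, -0.9, -1.0]
width: 0.0365
```

```bash
python3 - <<'E'
from h import *
img=ctrl.snapshot('wrist')
# rectified view of the z=48 mm plane, 3 px/mm, axes turned with the case
up=lambda x,y:np.array([515,-211])+x*np.array([.17,-.985])+y*np.array([.985,.17])
G=lambda z:cv2.getPerspectiveTransform(np.float32([proj('wrist',[*(up(x,y)/1e3),z]) for x,y in((-100,-50),(100,-50),(100,110),(-100,110))]),np.float32([(0,0),(400,0),(400,320),(0,320)]))
cv2.imwrite('pics/w9.png',np.hstack([cv2.warpPerspective(img,G(z),(400,320)) for z in(.048,.03)]))
E
python3 go.py
```

```text
t 15.45 pos [ 546.9 -220.5  120.3] yaw 100.0 w 35.8 F [ 0.1  0.1 -0.3] j6 -32.0
```

View pics/w9.png

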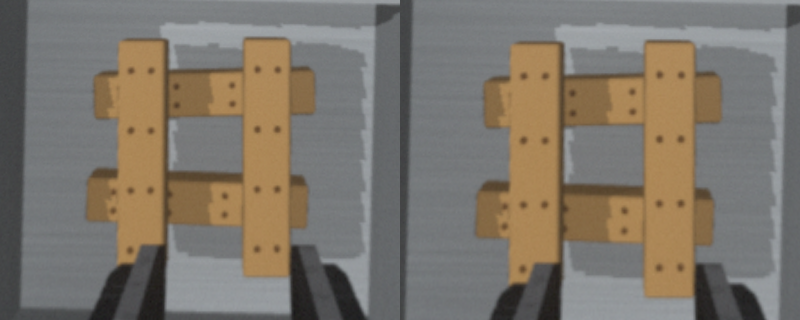

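Rectified view (2 px/mm), upper bars' centres x≈-29 and +33, lower_a's centre ≈ +1. So the offsets are about -30 and +32 mm, y≈28 mm, square, clear gap; the hash is right. Next the cover: raise and turn the gripper.

step_arm --targets '[{"dx": -60, "dy": 0, "dz": 0, "roll": 0}, {"dx": -120, "dy": 0, "dz": 0, "roll": 10}, {"dx": -180, "dy": 0, "dz": 0, "roll": 20}, {"dx": -240, "dy": 0, "dz": 0, "roll": 30}, {"dx": -240, "dy": 0, "dz": 0, "roll": 40}, {"dx": -240, "dy": 0, "dz": 0, "roll": 50}, {"dx": -240, "dy": 0, "dz": 0, "roll": 60}, {"dx": -240, "dy": 0, "dz": 0, "roll": 70}, {"dx": -240, "dy": 0, "dz": 0, "roll": 80}, {"dx": -240, "dy": 0, "dz": 0, "roll": 88.5}, {"dx": -240, "dy": 0, "dz": 0, "roll": 88.5}]'

```text
time_s: 16.82
eef_pos: [0.5432, -0.2211, 0.3585]
orientation: [[0.011, -0.2, 0.98], [0.003, 0.98, 0.2], [-1.0, 0.001, 0.011]]
wrist_force: [0.2, 0.2, -1.3]
width: 0.0359
```

```bash
python3 - <<'E'
from h import *
img=ctrl.snapshot('top');cv2.imwrite('pics/t2.png',img);cv2.imwrite('pics/w10.png',ctrl.snapshot('wrist'))
E
python3 go.py 658 -182 360 11.5 658 -182 268 11.5
```

```text
t 16.925 pos [ 543.4 -221.1  359.1] yaw 11.6 w 35.8 F [ 0.2  0.4 -0. ] j6 56.0
[658.0, -182.0, 360.0, 11.5] d [  0.5  15.2 120.1] roll 0.1
[658.0, -182.0, 268.0, 11.5] d [ 92.5  15.2 119. ] roll 0.1
```

step_arm --targets '[{"dx": 0, "dy": 8, "dz": 60, "roll": 0}, {"dx": 0, "dy": 15, "dz": 119, "roll": 0}, {"dx": 0, "dy": 15, "dz": 120, "roll": 0}, {"dx": 0, "dy": 15, "dz": 120, "roll": 0}]'

```text
time_s: 17.42
eef_pos: [0.6577, -0.1822, 0.3595]
orientation: [[0.01, -0.203, 0.979], [0.003, 0.979, 0.203], [-1.0, 0.001, 0.01]]
wrist_force: [-0.5, 0.0, 1.4]
width: 0.0362
```

```bash
python3 - <<'E'
from h import *
img=ctrl.snapshot('wrist').copy();s=ctrl.read_state()
for X in((.6444,-.1121,.3116),(.6722,-.2523,.3114)):
    u=proj('wrist',X);print(u.round(0));cv2.circle(img,tuple(int(v) for v in u.round()),4,(0,0,255),1)
cv2.imwrite('pics/w11.png',img)
m=(img.max(2)<40).astype(np.uint8);n,l,st,c=cv2.connectedComponentsWithStats(m)
for i in range(1,n):
    if st[i,4]>300: print(st[i],c[i].round(0))
E
python3 go.py 658 -182 268 11.5
```

```text
[322. 113.]
[321. 285.]
[   48   286   179   114 10569] [152. 351.]
[  203   290   392   110 21536] [392. 362.]
t 17.475 pos [ 657.2 -182.6  360.5] yaw 11.6 w 36.4 F [-0.5  0.8  1.2] j6 63.0
[658.0, -182.0, 268.0, 11.5] d [92.5  0.4 -0.2] roll 0.1
```

View pics/w11.png

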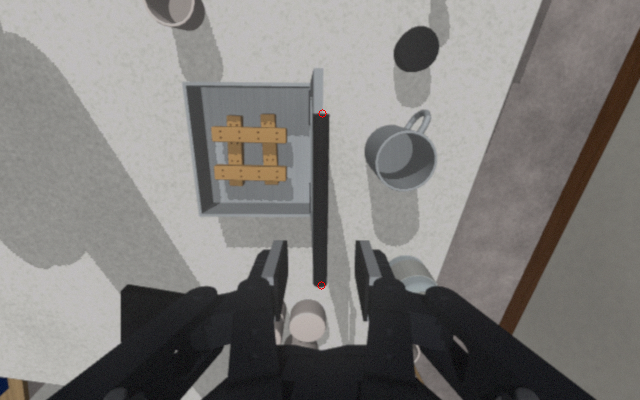

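The handle bar runs (321,113–285) exactly where predicted and is centred between the jaws. Descend and grip it.

step_arm --targets '[{"dx": 40, "dy": 0, "dz": 0, "roll": 0}, {"dx": 70, "dy": 0, "dz": 0, "roll": 0}, {"dx": 85, "dy": 0, "dz": 0, "roll": 0}, {"dx": 92, "dy": 0, "dz": 0, "roll": 0}, {"dx": 92, "dy": 0, "dz": 0, "roll": 0}]'

```text
time_s: 18.1
eef_pos: [0.6582, -0.1826, 0.2694]
orientation: [[0.012, -0.201, 0.979], [0.002, 0.979, 0.201], [-1.0, -0.0, 0.012]]
wrist_force: [0.1, 0.2, 0.3]
width: 0.0358
```

```bash
python3 go.py
```

```text
t 18.1 pos [ 658.2 -182.6  269.4] yaw 11.6 w 35.8 F [0.1 0.2 0.3] j6 63.0
```

step_arm --targets '[{"dx": 0, "dy": 0, "dz": 0, "roll": 0}, {"dx": 0, "dy": 0, "dz": 0, "roll": 0}, {"dx": 0, "dy": 0, "dz": 0, "roll": 0}, {"dx": 0, "dy": 0, "dz": 0, "roll": 0}, {"dx": 0, "dy": 0, "dz": 0, "roll": 0}]' --fingers 6 --force 25

```text
time_s: 18.73
eef_pos: [0.6589, -0.1828, 0.2708]
orientation: [[0.014, -0.201, 0.979], [0.002, 0.979, 0.201], [-1.0, -0.001, 0.014]]
wrist_force: [-0.8, -0.7, 5.9]
width: 0.0108
```

```bash
python3 go.py
```

```text
t 18.725 pos [ 658.9 -182.8  270.8] yaw 11.6 w 10.8 F [-0.8 -0.7  5.9] j6 63.0
```

The width reads 10.8 on a 12 mm bar, so the tips may barely reach past its centre. I regrip 13 mm lower.

step_arm --targets '[{"dx": 0, "dy": 0, "dz": 0, "roll": 0}, {"dx": 0, "dy": 0, "dz": 0, "roll": 0}, {"dx": 0, "dy": 0, "dz": 0, "roll": 0}, {"dx": 8, "dy": 0, "dz": 0, "roll": 0}, {"dx": 14, "dy": 0, "dz": 0, "roll": 0}, {"dx": 14, "dy": 0, "dz": 0, "roll": 0}]' --fingers 30

```text
time_s: 19.48
eef_pos: [0.6585, -0.1827, 0.2557]
orientation: [[0.013, -0.201, 0.979], [0.002, 0.98, 0.201], [-1.0, -0.001, 0.013]]
wrist_force: [0.0, -1.1, -0.1]
width: 0.0302
```

step_arm --targets '[{"dx": 0, "dy": 0, "dz": 0, "roll": 0}, {"dx": 0, "dy": 0, "dz": 0, "roll": 0}, {"dx": 0, "dy": 0, "dz": 0, "roll": 0}, {"dx": 0, "dy": 0, "dz": 0, "roll": 0}]' --fingers 6 --force 25

```text
time_s: 19.98
eef_pos: [0.6585, -0.1826, 0.2557]
orientation: [[0.012, -0.201, 0.979], [0.002, 0.98, 0.201], [-1.0, -0.0, 0.013]]
wrist_force: [0.1, 1.0, -0.3]
width: 0.0112
```

```bash
cat > arc.py <<'E'
from h import *
import sys
# waypoints of the closing arc, tool-frame shifts from now; start lid angle, then angles
s=ctrl.read_state();R=np.array(s['orientation']);a=list(map(float,sys.argv[1:]))
e=np.array([np.cos(np.radians(11.5)),np.sin(np.radians(11.5)),0]);q=lambda t:238*(-np.cos(t)*e+np.sin(t)*np.array([0,0,1]))
for t in a[1:]: print(t,(R.T@(q(t)-q(a[0]))).round(1))
E
python3 go.py; python3 arc.py 1.62 1.52 1.42 1.32 1.22
```

```text
t 19.975 pos [ 658.5 -182.6  255.7] yaw 11.6 w 11.2 F [ 0.1  1.  -0.3] j6 63.0
1.52 [ -0.3   0.  -23.8]
1.42 [  1.8   0.1 -47.5]
1.32 [  6.3   0.2 -70.9]
1.22 [ 13.    0.2 -93.7]
```

step_arm --targets '[{"dx": -0.3, "dy": 0, "dz": -12, "roll": 0}, {"dx": -0.3, "dy": 0, "dz": -24, "roll": 0}, {"dx": 0.5, "dy": 0, "dz": -35.7, "roll": 0}, {"dx": 1.8, "dy": 0, "dz": -47.5, "roll": 0}, {"dx": 3.7, "dy": 0, "dz": -59.2, "roll": 0}, {"dx": 6.3, "dy": 0, "dz": -71, "roll": 0}, {"dx": 9.4, "dy": 0, "dz": -82.4, "roll": 0}, {"dx": 13, "dy": 0, "dz": -93.7, "roll": 0}, {"dx": 13, "dy": 0, "dz": -93.7, "roll": 0}]'

```text
time_s: 21.1
eef_pos: [0.5654, -0.2014, 0.241]
orientation: [[0.011, -0.201, 0.98], [0.003, 0.98, 0.201], [-1.0, 0.0, 0.011]]
wrist_force: [-1.7, 4.7, 0.9]
width: 0.0112
```

```bash
python3 -c "
from h import *
cv2.imwrite('pics/s3.png',ctrl.snapshot('scene'))"; python3 go.py; python3 arc.py 1.22 1.17 1.12 1.07 1.02 .97 .92 .87 .82 .77 .72
```

```text
t 21.15 pos [ 566.  -201.3  241.2] yaw 11.6 w 10.9 F [-2.3  5.   1.1] j6 59.0
1.17 [  4.2   0.  -11.1]
1.12 [  9.   0. -22.]
1.07 [ 14.4   0.1 -32.6]
1.02 [ 20.2   0.1 -43. ]
0.97 [ 26.6   0.1 -53.1]
0.92 [ 33.4   0.1 -62.8]
0.87 [ 40.8   0.1 -72.2]
0.82 [ 48.6   0.1 -81.1]
0.77 [ 56.8   0.1 -89.7]
0.72 [ 65.5   0.2 -97.9]
```

step_arm --targets '[{"dx": 4.2, "dy": 0, "dz": -11.1, "roll": 0}, {"dx": 9, "dy": 0, "dz": -22, "roll": 0}, {"dx": 14.4, "dy": 0, "dz": -32.6, "roll": 0}, {"dx": 20.2, "dy": 0, "dz": -43, "roll": 0}, {"dx": 26.6, "dy": 0, "dz": -53, "roll": 0}, {"dx": 33.4, "dy": 0, "dz": -62.8, "roll": 0}, {"dx": 40.8, "dy": 0, "dz": -72.2, "roll": 0}, {"dx": 48.6, "dy": 0, "dz": -81, "roll": 0}, {"dx": 56.8, "dy": 0, "dz": -89.7, "roll": 0}, {"dx": 65.5, "dy": 0, "dz": -98, "roll": 0}, {"dx": 65.5, "dy": 0, "dz": -98, "roll": 0}]'

```text
time_s: 22.52
eef_pos: [0.4696, -0.2208, 0.1735]
orientation: [[0.01, -0.201, 0.98], [0.003, 0.98, 0.201], [-1.0, 0.001, 0.01]]
wrist_force: [0.4, 4.4, -3.7]
width: 0.011
```

```bash
python3 go.py; python3 arc.py .72 .67 .62 .57 .52 .47 .42 .37 .32 .27 .22
```

```text
t 22.525 pos [ 469.6 -220.8  173.5] yaw 11.6 w 11.0 F [ 0.4  4.4 -3.7] j6 53.0
0.67 [ 9.1 -0.  -7.7]
0.62 [ 18.5  -0.  -15. ]
0.57 [ 28.3  -0.  -21.7]
0.52 [ 38.4  -0.  -28. ]
0.47 [ 48.8  -0.  -33.8]
0.42 [ 59.5  -0.  -39. ]
0.37 [ 70.4  -0.  -43.7]
0.32 [ 81.6  -0.  -47.8]
0.27 [ 92.9  -0.  -51.4]
0.22 [104.5  -0.  -54.4]
```

step_arm --targets '[{"dx": 9, "dy": 0, "dz": -7, "roll": 0}, {"dx": 18.5, "dy": 0, "dz": -14, "roll": 0}, {"dx": 28.3, "dy": 0, "dz": -21, "roll": 0}, {"dx": 38.4, "dy": 0, "dz": -27, "roll": 0}, {"dx": 48.8, "dy": 0, "dz": -32.8, "roll": 0}, {"dx": 59.5, "dy": 0, "dz": -38, "roll": 0}, {"dx": 70.4, "dy": 0, "dz": -42.7, "roll": 0}, {"dx": 81.6, "dy": 0, "dz": -46.8, "roll": 0}, {"dx": 93, "dy": 0, "dz": -50.4, "roll": 0}, {"dx": 104.5, "dy": 0, "dz": -53.4, "roll": 0}, {"dx": 104.5, "dy": 0, "dz": -53.4, "roll": 0}]'

```text
time_s: 23.9
eef_pos: [0.4193, -0.231, 0.0677]
orientation: [[0.012, -0.201, 0.98], [0.004, 0.98, 0.201], [-1.0, 0.002, 0.013]]
wrist_force: [5.6, 5.2, -3.5]
width: 0.0113
```

```bash
python3 go.py; python3 arc.py .22 .18 .14 .1 .07 .04 .02 0 -.01
```

```text
t 23.9 pos [ 419.3 -231.    67.7] yaw 11.6 w 11.3 F [ 5.6  5.2 -3.5] j6 49.0
0.18 [ 9.3 -0.  -2. ]
0.14 [18.7 -0.  -3.6]
0.1 [28.1 -0.  -4.9]
0.07 [35.2 -0.  -5.6]
0.04 [42.3 -0.1 -6.1]
0.02 [47.1 -0.1 -6.3]
0.0 [51.9 -0.1 -6.4]
-0.01 [54.2 -0.1 -6.4]
```

step_arm --targets '[{"dx": 9.3, "dy": 0.5, "dz": -0.5, "roll": 0}, {"dx": 18.7, "dy": 1, "dz": -2, "roll": 0}, {"dx": 28, "dy": 1, "dz": -3.2, "roll": 0}, {"dx": 35, "dy": 1, "dz": -4, "roll": 0}, {"dx": 41, "dy": 1, "dz": -4.4, "roll": 0}, {"dx": 45, "dy": 1, "dz": -4.6, "roll": 0}, {"dx": 48, "dy": 1, "dz": -4.6, "roll": 0}, {"dx": 50, "dy": 1, "dz": -4.6, "roll": 0}, {"dx": 50, "dy": 1, "dz": -4.6, "roll": 0}]'

```text
time_s: 25.02
eef_pos: [0.4153, -0.2321, 0.0199]
orientation: [[0.012, -0.2, 0.98], [0.001, 0.98, 0.2], [-1.0, -0.001, 0.012]]
wrist_force: [-10.6, -0.4, 27.4]
width: 0.0109
```

```bash
python3 go.py
```

```text
t 25.025 pos [ 415.3 -232.1   19.9] yaw 11.6 w 10.9 F [-10.6  -0.4  27.4] j6 49.0
```

The 27 N upward push at z≈20 means the cover is on its stop. Release and back off upward.

step_arm --targets '[{"dx": -1, "dy": 0, "dz": 0, "roll": 0}, {"dx": -1, "dy": 0, "dz": 0, "roll": 0}, {"dx": -1, "dy": 0, "dz": 0, "roll": 0}, {"dx": -1, "dy": 0, "dz": 0, "roll": 0}, {"dx": -15, "dy": 0, "dz": 0, "roll": 0}, {"dx": -40, "dy": 0, "dz": 0, "roll": 0}, {"dx": -80, "dy": 0, "dz": 0, "roll": 0}, {"dx": -140, "dy": 0, "dz": -20, "roll": 0}, {"dx": -200, "dy": 0, "dz": -20, "roll": 0}, {"dx": -230, "dy": 0, "dz": -20, "roll": 0}, {"dx": -230, "dy": 0, "dz": -20, "roll": 0}]' --fingers 28

```text
time_s: 26.4
eef_pos: [0.3944, -0.2373, 0.2532]
orientation: [[0.018, -0.2, 0.98], [-0.002, 0.98, 0.2], [-1.0, -0.006, 0.017]]
wrist_force: [-0.3, -0.3, -0.2]
width: 0.028
```

```bash
python3 - <<'E'
from h import *
s=ctrl.read_state();print(s['eef_pos'],s['wrist_force'],s['width'])
a=ctrl.snapshot('wrist');t=ctrl.snapshot('top');c=ctrl.snapshot('scene')
for n,i in(('wE',a),('tE',t),('sE',c)): cv2.imwrite(f'pics/{n}.png',i)
# numeric check: black bar in scene near the predicted shut handle
for z in(.074,.080,.09):
    e=np.array([.98,.199]);h=np.array([.646,-.179])-.238*e
    for k in(-.07,.07): print(z,[proj(n,[h[0]-k*.199,h[1]+k*.98,z]).round(0) for n in('wrist','top','scene')])
cv2.imwrite('pics/end.png',np.hstack([cv2.resize(a,(480,300)),cv2.resize(c[100:225,160:293],(320,300))]))
E
```

```text
[ 0.39443239 -0.23730423  0.2531884 ] [-0.28120825 -0.34220195 -0.18183234] 0.02802325819473419
0.074 [array([337., 221.]), array([459., 236.]), array([256., 137.])]
0.074 [array([339., 106.]), array([407., 250.]), array([296., 147.])]
0.08 [array([337., 223.]), array([460., 236.]), array([256., 135.])]
0.08 [array([339., 106.]), array([407., 249.]), array([296., 146.])]
0.09 [array([337., 226.]), array([461., 235.]), array([255., 132.])]
0.09 [array([340., 106.]), array([408., 249.]), array([296., 142.])]
```

The viewing limit is reached, so I check numerically: the handle triangulated from two views, and the bars through the clear panel.

```bash
python3 - <<'E'
from m import *
ims={n:cv2.imread(f'pics/{f}.png') for n,f in(('wrist','wE'),('scene','sE'))}
def ends(im,x0,x1,y0,y1,th):
    m=(im[y0:y1,x0:x1].max(2)<th).astype(np.uint8);n,l,s,c=cv2.connectedComponentsWithStats(m)
    if n<2:return None
    i=1+s[1:,4].argmax();p=np.argwhere(l==i)[:,::-1]+[x0,y0];e=np.linalg.svd((p-p.mean(0)).astype(float),full_matrices=False)[2][0];t=(p-p.mean(0))@e
    return p.mean(0)+e*t.min(),p.mean(0)+e*t.max(),len(p)
w=ends(ims['wrist'],310,370,90,240,50);s=ends(ims['scene'],245,305,125,160,60);print(w,s)
P=lambda n:np.array(ctrl.camera_params(n)['mtx'])@np.c_[np.array(ctrl.camera_params(n)['R']),np.array(ctrl.camera_params(n)['t'])]
for a in w[:2]:
  for b in (s[:2] if s else []):
    X=cv2.triangulatePoints(P('wrist'),P('scene'),a,b)[:,0];X=X[:3]/X[3];print((X*1e3).round(1),(proj('scene',X)-b).round(1))
    print('  on z=74:',(ray('wrist',a,.074)*1e3).round(1))
for b in bars('wrist',ims['wrist'],lambda u:.048,300,60): print(*b)
E
```

```text
(array([369.34942033, 115.01436485]), array([365.56857226, 206.98226378]), 242) (array([255.85472462, 136.5372644 ]), array([290.98979828, 146.0377285 ]), 99)
[ 469.  -197.4  125.5] [11.8  0.3]
  on z=74: [ 435.1 -160.6   74. ]
[ 427.4 -155.7   92.5] [-1.4 -0.1]
  on z=74: [ 435.1 -160.6   74. ]
[ 453.6 -263.1   96.6] [0.3 0.1]
  on z=74: [ 458.1 -269.    74. ]
[ 421.  -205.2   87.8] [-12.5  -5. ]
  on z=74: [ 458.1 -269.    74. ]
```

```bash
python3 - <<'E'
from h import *
w=cv2.imread('pics/wE.png');g=w.max(2)
for r in(130,160,190,210): print(r,g[r,300:400:3])
t=cv2.imread('pics/tE.png');s=cv2.imread('pics/sE.png')
for x in(262,270,280): print('scene col',x,s[125:160,x].max(1), [proj('scene',[*p,z])[1].round(1) for z in(.074,.081) for p in [(.413,-.226)]])
hsv=cv2.cvtColor(w,cv2.COLOR_BGR2HSV);m=cv2.inRange(hsv,(8,40,50),(30,255,255))
n,l,st,c=cv2.connectedComponentsWithStats(m)
for i in range(1,n):
    if st[i,4]>150: print(st[i],c[i].round(0))
print([proj('wrist',[*p,.048]).round(0) for p in((.5415,-.177),(.551,-.239))])
E
```

```text
130 [169 167 170 168 170 170 168 168 169 167 163  52  52  51 136 167 165 166
 165 164 166 170 126  47  59  68 101 141 140 138 136 140 141 145]
160 [171 168 165 167 164 166 168 169 168 167 145  49  50  50 161 167 162 166
 168 169 164 161  56  49  69  73 136 140 142 140 142 144 150 142]
190 [166 164 161 167 169 166 164 167 168 167 127  49  49  62 131 129 154 172
 167 166 166 123  46  65  70 123 141 139 141 138 137 152 154 152]
210 [162 163 164 169 170 166 166 165 167 164 119  52  47  68 131 130 166 165
 167 168 169 103  67  72  72 136 141 138 137 137 149 151 151 148]
scene col 262 [119 119 118 119 119 118 117 117 117 116 109  86  48  20  32  80 131 159
 166 167 167 164 153 141 136 132 130 136 147 154 155 154 155 154 155] [np.float64(141.9), np.float64(139.8)]
scene col 270 [118 118 118 118 117 117 117 116 116 117 118 119 113  93  59  26  25  69
 124 161 171 172 169 164 155 142 137 132 130 133 145 152 154 154 154] [np.float64(141.9), np.float64(139.8)]
scene col 280 [117 118 119 120 120 117 117 118 117 116 117 116 118 118 119 113  89  49
  20  35  85 136 164 170 171 170 168 156 141 136 132 130 134 146 152] [np.float64(141.9), np.float64(139.8)]
[array([444., 145.]), array([436., 192.])]
```

```bash
python3 - <<'E'
from h import *
w=cv2.imread('pics/wE.png').astype(int);d=w[:,:,2]-w[:,:,0]
m=((d>6)&(np.arange(640)[None]>375)).astype(np.uint8);m=cv2.morphologyEx(m,cv2.MORPH_OPEN,np.ones((3,3)))
n,l,st,c=cv2.connectedComponentsWithStats(m)
for i in range(1,n):
    if st[i,4]>150:
        p=np.argwhere(l==i)[:,::-1].astype(np.float32);print(st[i],cv2.minAreaRect(p),(ray('wrist',c[i],.04)*1e3).round(0))
t=cv2.imread('pics/tE.png').astype(int);print('px',w[145,444],w[192,436],w[168,440],t[200,420])
E
```

```text
[ 391  115   97   89 5377] ((439.0, 159.0), (88.0, 96.0), 90.0) [ 540. -198.   40.]
[546 349  71  51 714] ((578.9113159179688, 377.40167236328125), (85.81514739990234, 21.02022361755371), 31.5513858795166) [ 899. -506.   40.]
[409 353  46  47 666] ((427.52288818359375, 379.74310302734375), (64.33860778808594, 14.821012496948242), 46.73570251464844) [ 648. -560.   40.]
px [138 147 155] [139 145 156] [132 136 140] [145 144 146]
```

```bash
python3 -c "
from station import ctrl
print(ctrl.hand_in(), ctrl.read_state()['time_s'])"
```

```text
the job is handed in; nothing more can be done
the job is handed in; nothing more can be done
```

I laid both loose bars crosswise on the lower bars, lowered the cover by its handle at about 0.4 rad/s until it met its stop, let go, and handed in at about 26.5 s. No verdict was reported.

**Bars:** Just before closing, the upper bars measured about 30 and 32 mm to either side of lower_a's middle. They were centred about 28 mm from lower_a towards lower_b, square, with a clear gap.

**Cover:** It pushed back with 27 N at the stop. After release, the scene camera showed the handle within about 1 pixel (roughly 3 mm) of its shut position. The arm was clear, with wrist force near zero.

What did not go to plan or stayed uncertain:
- **First grasp:** It closed on air because the fingertips sat about 30–35 mm behind the reported TCP. I corrected for this from the images.
- **Handle grip:** I regripped 13 mm lower before moving the cover.
- **Final check of the bars:** The 12-picture limit was used up, so I could only check numerically. Through the tinted panel the bars showed as one faint blob centred at about (540, -198) mm. The placed hash should be centred at about (546, -208), so this confirms the position only roughly.
- **Handle in the wrist view:** My first attempt to locate it picked the wrong dark edge, so I checked it with image profiles instead.

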